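Clear the print board and register the stencil on its pins

ROBOT

A 6-joint arm with a two-finger parallel gripper is mounted at the origin on the work surface. World frame = base frame: x ahead of the robot, y to its left, z up, the work surface at z = 0. Lengths are in m, angles in rad, forces in N, time in s.
With the tool pointing down it reaches from about 0.275 to 0.825 m from the base axis. Payload 4.9 kg.
Tool frame: the origin (TCP) lies midway between the tips of the shut fingers; the grasp point (between the pads) lies 19 mm behind it; z points along the fingers, y is the line along which they close (so a half turn about z gives the same grasp; the last joint's range is limited). The gripper opens to 85 mm and grips with 20 to 120 N. Pads are 22 mm wide; open, the fingers measure 114 mm over their backs; the gripper's body (76 mm by 85 mm) begins 54 mm behind the grasp point. The pads swing forward as they close: fully open they stand 13 mm farther back than shut.
Start: joints at [1.049, 0.326, -0.193, 1.052, 0, 1.437], TCP at [0.208, 0.509, 0.2] pointing down, gripper open.
Joint ranges: [-2.65, 2.65], [-0.97, 1.79], [-1.3, 1.35], [-1.93, 2.1], [-1.47, 1.37], [-3.14, 3.14]. Speed limits (rad/s): [2.57, 2.57, 3.14, 3.14, 3.14, 3.14].

INTERFACE

Orientations are given as a unit quaternion [x, y, z, w].
In Python, from station import * gives the robot as it stands. The module is installed in compiled form; this text tells all that it offers.
- The arm moves only by the shell command python3 -m jog 'ROWS'. ROWS is JSON, a list of rows, each an object with "fingers": the finger opening in cm, from 0 to 8.54; "translation": the shift along the tool's x, y, z in cm, a list of three; "dr": the turn, a rotation vector about the tool's x, y, z in rad, a list of three. In form: [{"fingers": fingers, "translation": [x, y, z], "dr": [ax, ay, az]}, ...]. A call has exactly 8 rows; each row shifts and turns the commanded pose from where the row before left it, along the tool's axes as they then stand; what a row does not reach is not made up. A row lasts 1/10 s, in which the tool goes at most 50 mm and 8.59 degrees, less where a joint would pass 70% of its speed; a pose out of reach is approached as far as the arm can. A call with a gripper value outside its range is refused whole. The fingers move at their own pace and stop on an object; the grip force is fixed at half the most. Time passes only in rows, so rows that do not move let the fingers close, or fill a call up. It gives the time, the measured TCP pose, the force, the opening and the grip force at its end, in the units of the state.
- get_state(): the state, without advancing time (a new reading comes with each control period).
- snapshot(name): name is "scene" or "top" or "wrist"; returns a dict with "img" (480x640x3 uint8, red, green, blue), "depth" (480x640 float32, m along the optical axis (not along the pixel's ray), 0 where there is no reading), "mtx" (3x3 intrinsics, pixels), "D" ([k1, k2, p1, p2, k3] as OpenCV has them; the pictures are not rectified), "position" and "attitude" of the camera in the world; the wrist camera has in their place "mount" (4x4, takes a point from camera to tool coordinates, whose origin is the TCP and whose axes are the flange's). Camera axes: x right, y down, z forward; pixel columns grow to the right and rows downward; lengths in m; the calibration is good to about 2 mm. A picture is of the moment at which its call begins: read the wrist's pose just before it.
- sign_off(): hands the job in; it is judged then, once.
The state is a dict: "time_s": time; "qpos": joint angles; "joint_vel": joint speeds; "effort": joint torques, N m; "eef_pos": TCP position; "tcp_rot": TCP orientation; "wrist_force": force on the tool from outside, world axes, zero at the start; "wrist_torque": the same for the moment, N m; "opening": finger opening in m; "finger_force": force on a finger pad.
Only numpy, scipy, OpenCV 4.12 (cv2) and the standard library are available. Lean on these libraries where they do the work, as an engineer would, in place of code of your own. Each camera call takes 0.05 s, during which the arm holds its last target. There are 200 camera calls.

TASK

Clear the paint tub with the orange lid off the board by stacking it gently on the yellow-lidded tub, turned the same way, so that its four feet sit in the recesses of that lid. Then slide the blue stencil along the board, without lifting it clear, until its two holes come over the two brass pins, and let it drop flat onto the board. Leave the three paint pans and the glass paperweight alone, and do not shift the yellow-lidded tub from its place.

Things in the scene. Friction and masses are not known exactly. Their poses are not given: they have to be found in the camera images.
- board: fixed pale wooden board, 320 mm (x) by 220 mm (y), 12 mm thick, on the work surface, white paper on top. Two brass pins stand on it at x = +75 mm, y = +50 and -50 mm. A thin dark outline printed on the paper frames the place of the seated stencil (180 x 160 mm, centre at x = +5 mm, y = 0). Origin: centre of its underside; z up
- pin_round (a point): foot of the brass pin that belongs in the stencil's round hole, on the board's top face (12 mm above the work surface). Both pins: 10 mm across for the lower 5 mm, then tapering to 5 mm across at the top, 10 mm tall. Fixed to the board, axes as the board's
- pin_slot (a point): foot of the other, identical pin, which belongs in the slot; 100 mm from the first along the board's -y
- stencil: loose see-through blue acrylic plate, 180 mm (x) by 160 mm (y), 5 mm thick, about 0.2 kg. It starts with its hole end (+x) propped on the pins' tops and its -x edge on the board (slope about 5 degrees), 30 to 55 mm too far towards the board's +x, a little askew. Two larger cut-outs in its -x half. Origin: centre of the underside; z up. Seated, its axes are the board's
- hole_round (a point): centre of the stencil's round hole (15 mm across; at stencil x = +70, y = +50 mm), in the plane of its underside; seated, it coincides with point pin_round
- hole_slot (a point): centre of the stencil's slot (15 mm in x by 21 mm in y; at stencil x = +70, y = -50 mm), in the plane of its underside; seated, it lies on point pin_slot to within the slot's play
- stencil_grip (a point): middle of the top of the upright white grip bar fixed on the stencil: bar 60 mm long (x), 14 mm thick (y), 32 mm tall, centred at stencil x = -10, y = 0; this point is 37 mm above the stencil's underside
- tub: closed paint tub, orange lid: 84 (x) x 54 (y) x 46 mm high, one rigid piece, about 0.2 kg. Four round feet, 8 mm across, 4 mm tall, under it at x = +-31, y = +-16 mm. Origin: centre of the underside at the feet's tips, z up. It starts on the board just before the stencil's -x edge, in its way, its length roughly along the board's x. The lid's sides (54 mm apart in y) are 38 to 46 mm up
- tub_top (a point): centre of the orange lid's top face, 46 mm above the feet's tips; the box under the lid is 80 x 50 mm
- base_tub: a tub of the same make and size with a yellow lid, about 0.45 kg, loose, standing on the work surface left or right of the board. Origin: centre of the underside at the feet's tips, z up. Stacked, the orange tub's origin is about 42 mm above this one and its x axis lies along this x axis; half a turn makes no difference
- base_tub_top (a point): centre of the yellow lid's top face, 46 mm above that tub's underside. Four square recesses in this face, 12 x 12 mm and 5 mm deep, at the feet's x, y (+-31, +-16 mm)
- pan_white: small open paint pan, 30 x 20 x 12 mm, white paint; a bystander
- pan_blue: the same with blue paint; a bystander
- pan_indigo: the same with dark indigo paint; a bystander
- paperweight: clear glass dome, 60 mm across, 36 mm high; a bystander, on the work surface on the side of the board away from the yellow-lidded tub

How it is judged:
By the outcome, as a careful person would: the job done as asked, in the order asked, and still so for the second after the job is handed in, with the robot touching nothing.
It also fails if it takes over 51 s, if anything falls off the work surface, if the arm or the gripper's body presses on something with over 40 N, if the wrist force passes 120 N, or if a joint passes its speed limit or range.

## Working session

There is one attempt and no reset: what is moved stays moved. The work goes in short steps, Python scripts to look and compute and a shell command to move; the robot and the scene stay as the last step left them, time stands still between calls to the robot, and variables do not carry over. Pictures are saved under pics/ and viewed, at most 13 in all, crops included, and the job is handed in when it is done.

```bash
mkdir -p pics; cat > h.py <<'E'
from station import *
import numpy as np, cv2
from scipy.spatial.transform import Rotation as R
def cam(s,st=None):
    if 'mount' in s:
        T=np.eye(4);T[:3,:3]=R.from_quat(st['tcp_rot']).as_matrix();T[:3,3]=st['eef_pos']
        T=T@np.array(s['mount']);return T[:3,:3],T[:3,3]
    a=np.array(s['attitude'])
    return (a if a.shape==(3,3) else R.from_quat(a).as_matrix()),np.array(s['position'])
def ray(s,px,z,st=None):
    Rm,p=cam(s,st)
    u=cv2.undistortPoints(np.array(px,float).reshape(-1,1,2),np.array(s['mtx'],float),np.array(s['D'],float)).reshape(-1,2)
    d=np.c_[u,np.ones(len(u))]@Rm.T
    return p+d*((z-p[2])/d[:,2])[:,None]
def proj(s,P,st=None):
    Rm,p=cam(s,st)
    c=(np.array(P,float).reshape(-1,3)-p)@Rm
    return cv2.projectPoints(c,np.zeros(3),np.zeros(3),np.array(s['mtx'],float),np.array(s['D'],float))[0].reshape(-1,2)
def snap(name,f):
    st=get_state();s=snapshot(name);cv2.imwrite('pics/'+f+'.png',s['img'][:,:,::-1]);np.save('pics/'+f+'.npy',{'s':s,'st':st},allow_pickle=True);return s,st
def load(f):
    d=np.load('pics/'+f+'.npy',allow_pickle=True).item();return d['s'],d['st']
E
python3 - <<'E'
from h import *
for n in('top','scene'):
    s,st=snap(n,n+'0')
    print(n,s['position'],s['attitude'],s['mtx'])
print(st)
E
```

```text
top [0.44169548 0.00672347 1.02522966] [ 0.70545615 -0.70539586  0.0466566  -0.0507097 ] [[565.79148403   0.         319.90273552]
 [  0.         565.79148403 242.61336517]
 [  0.           0.           1.        ]]
scene [0.95846    0.42022847 0.6444023 ] [ 0.33142648  0.86828939 -0.34674353 -0.12648692] [[463.04155938   0.         321.84580291]
 [  0.         463.04155938 236.2304831 ]
 [  0.           0.           1.        ]]
{'time_s': 0.05, 'qpos': array([ 1.04875230e+00,  3.26917291e-01, -1.93602319e-01,  1.05204850e+00,
        4.98587241e-06,  1.43659755e+00]), 'joint_vel': array([-8.35941106e-05, -9.76803177e-04,  4.35612154e-04,  3.02469815e-03,
        1.65857181e-03, -8.89563529e-04]), 'effort': array([ 1.23433521e-03, -4.44642699e+01,  2.63321650e+01,  8.04802316e-03,
       -1.07647204e-04,  8.40833323e-07]), 'eef_pos': array([0.20765975, 0.50857315, 0.1993094 ]), 'tcp_rot': array([ 1.92709394e-01,  9.81255474e-01, -8.37825153e-04, -2.87851912e-04]), 'wrist_force': array([ 0.14990329, -0.15885269,  0.06914319]), 'wrist_torque': array([-0.04123729,  0.04933182,  0.04936713]), 'finger_force': 0.0, 'opening': 0.08553849593866111}
```

View pics/top0.png

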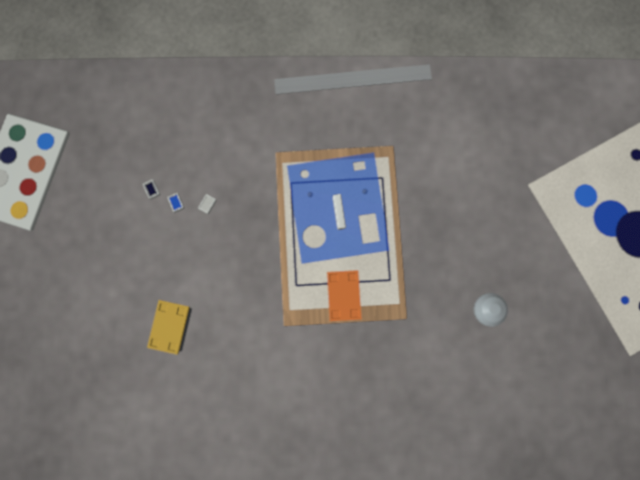

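View pics/scene0.png

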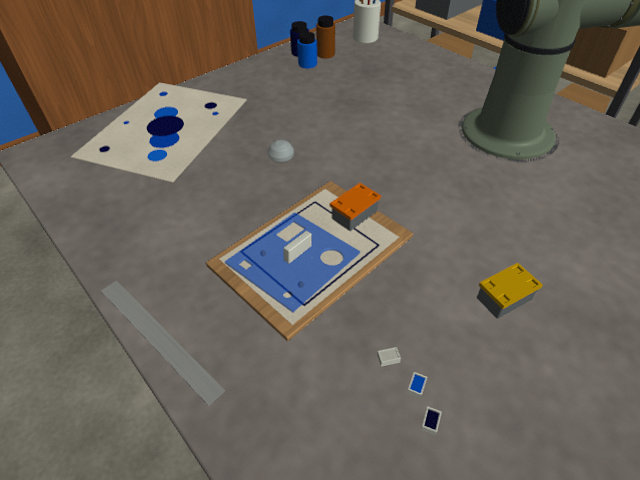

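The top view shows the orange lid at about (344,296), yellow lid (168,327), pins through the acrylic at (311,194) and (365,191), holes at (305,174) and (359,166), grip bar (339,211). The scene view agrees.

```bash
cat > m.py <<'E'
from h import *
def big(m):
    c=cv2.findContours(m.astype(np.uint8),0,1)[0]   # CHAIN_APPROX_NONE
    return max(c,key=cv2.contourArea)
def rect(s,c,z,st=None):
    P=ray(s,c.reshape(-1,2),z,st)[:,:2]
    (cx,cy),(w,h),a=cv2.minAreaRect((P*1000).astype(np.float32))
    b=cv2.boxPoints(((cx,cy),(w,h),a)); e=[b[1]-b[0],b[2]-b[1]]; l=max(e,key=np.linalg.norm)
    t=np.arctan2(l[1],l[0]); t=(t+np.pi/2)%np.pi-np.pi/2
    return np.round([cx,cy,max(w,h),min(w,h),np.degrees(t)],1)
def hsv(s): return [x.astype(int) for x in cv2.split(cv2.cvtColor(s['img'],cv2.COLOR_RGB2HSV))]
def masks(s):
    H,S,V=hsv(s)
    return dict(orange=(H>=5)&(H<=15)&(S>170),yellow=(H>=20)&(H<=30)&(S>170),blue=(H>100)&(H<125)&(S>100)&(V>100))
E
python3 - <<'E'
from m import *
s,st=load('top0');m=masks(s);H,S,V=hsv(s)
print('orange',rect(s,big(m['orange']),.058));print('yellow',rect(s,big(m['yellow']),.046))
for p in [(344,296),(168,327),(281,250),(300,270),(400,250),(380,300),(339,211),(290,250)]: print(p,H[p[1],p[0]],S[p[1],p[0]],V[p[1],p[0]])
roi=np.zeros(H.shape,bool);roi[140:335,265:415]=1
wood=roi&((S>70)|(V>150));print('board',rect(s,big(wood),.012))
print('pins/holes',ray(s,[(311,194),(365,191)],.022).round(4),ray(s,[(305,174),(359,166)],.024).round(4))
d=s['depth'];Rm,p=cam(s)
for q in [(344,296),(168,327),(339,211),(300,300),(220,300)]: print(q,p[2]-d[q[1],q[0]])
E
```

```text
orange [484.9 -28.2  79.   49.7   3.1]Traceback (most recent call last):
  File "<stdin>", line 3, in <module>
  File "m.py", line 4, in big
    return max(c,key=cv2.contourArea)
ValueError: max() iterable argument is empty
```

```bash
python3 - <<'E'
from m import *
s,st=load('top0');H,S,V=hsv(s)
for p in [(344,296),(168,327),(281,250),(300,270),(400,250),(380,300),(339,211),(290,250),(200,300)]: print(p,H[p[1],p[0]],S[p[1],p[0]],V[p[1],p[0]])
m=masks(s)
print('yellow',rect(s,big((H>=18)&(H<=32)&(S>140)&(np.arange(640)<230)),.046))
roi=np.zeros(H.shape,bool);roi[140:335,265:415]=1
print('board',rect(s,big(roi&((S>70)|(V>150))),.012))
print('pins/holes',ray(s,[(311,194),(365,191)],.022).round(4),ray(s,[(305,174),(359,166)],.024).round(4))
d=s['depth'];Rm,p=cam(s);print(Rm.round(3))
for q in [(344,296),(168,327),(339,211),(300,300),(220,300)]:
    u=cv2.undistortPoints(np.array([[q]],float),s['mtx'],s['D'])[0,0]; print(q,(p+Rm@np.r_[u,1]*d[q[1],q[0]]).round(4))
E
```

```text
(344, 296) 12 179 191
(168, 327) 22 159 181
(281, 250) 15 97 166
(300, 270) 24 21 193
(400, 250) 16 98 146
(380, 300) 24 21 192
(339, 211) 48 6 199
(290, 250) 22 20 191
(200, 300) 12 10 126
yellow [431.2 273.7  80.8  53.7 -12.1]
board [598.9 -22.7 318.7 219.6   3.3]
pins/holes [[ 0.6698  0.0287  0.022 ]
 [ 0.6753 -0.0692  0.022 ]] [[ 0.7066  0.0397  0.024 ]
 [ 0.7215 -0.0587  0.024 ]]
[[ 0.    -0.991  0.137]
 [-1.     0.     0.006]
 [-0.006 -0.137 -0.991]]
(344, 296) [ 0.4839 -0.0287  0.0606]
(168, 327) [0.4308 0.2734 0.0487]
(339, 211) [ 0.6317 -0.0209  0.056 ]
(300, 300) [0.4789 0.0481 0.0115]
(220, 300) [ 4.791e-01  1.935e-01 -4.000e-04]
```

```bash
cat > go.py <<'E'
from h import *
import sys
# usage: go.py x y z yaw_of_tool_y_deg  (m, deg): required shift in current tool axes (cm), then turn
def go(x,y,z,a=None):
    st=get_state();Rm=R.from_quat(st['tcp_rot']).as_matrix()
    t=Rm.T@(np.array([x,y,z])-st['eef_pos'])*100
    print('t',st['time_s'],'shift cm',t.round(2),'norm',np.linalg.norm(t).round(1))
    if a is not None:
        c,s_=np.cos(np.radians(a)),np.sin(np.radians(a));Y=np.array([c,s_,0]);Z=np.array([0,0,-1.]);X=np.cross(Y,Z)
        print('dr',R.from_matrix(Rm.T@np.c_[X,Y,Z]).as_rotvec().round(4))
if __name__=='__main__': go(*map(float,sys.argv[1:]))
E
python3 go.py .431 .274 .176 77.9
python3 - <<'E'
from h import *
s,st=snap('wrist','w0');print(np.round(s['mount'],4),s['mtx'])
E
```

```text
t 0.1 shift cm [-29.55 -13.27   2.35] norm 32.5
dr [-0.0015 -0.0004 -0.1766]
[[ 0.000e+00 -9.457e-01 -3.250e-01  8.450e-02]
 [ 1.000e+00  0.000e+00 -1.000e-04 -2.000e-04]
 [ 1.000e-04 -3.250e-01  9.457e-01 -1.737e-01]
 [ 0.000e+00  0.000e+00  0.000e+00  1.000e+00]] [[382.55937922   0.         314.47250622]
 [  0.         382.55937922 242.95562632]
 [  0.           0.           1.        ]]
```

```bash
python3 -m jog '[{"fingers":8.5,"translation":[-4.22,-1.9,0.34],"dr":[0,0,0]},{"fingers":8.5,"translation":[-4.22,-1.9,0.34],"dr":[0,0,0]},{"fingers":8.5,"translation":[-4.22,-1.9,0.34],"dr":[0,0,0]},{"fingers":8.5,"translation":[-4.22,-1.9,0.34],"dr":[0,0,0]},{"fingers":8.5,"translation":[-4.22,-1.9,0.34],"dr":[0,0,0]},{"fingers":8.5,"translation":[-4.22,-1.9,0.34],"dr":[0,0,0]},{"fingers":8.5,"translation":[-4.22,-1.9,0.34],"dr":[0,0,-0.0266]},{"fingers":8.5,"translation":[0,0,0],"dr":[0,0,-0.15]}]'
python3 -m jog '[{"fingers":8.5,"translation":[0,0,0],"dr":[0,0,0]},{"fingers":8.5,"translation":[0,0,0],"dr":[0,0,0]},{"fingers":8.5,"translation":[0,0,0],"dr":[0,0,0]},{"fingers":8.5,"translation":[0,0,0],"dr":[0,0,0]},{"fingers":8.5,"translation":[0,0,0],"dr":[0,0,0]},{"fingers":8.5,"translation":[0,0,0],"dr":[0,0,0]},{"fingers":8.5,"translation":[0,0,0],"dr":[0,0,0]},{"fingers":8.5,"translation":[0,0,0],"dr":[0,0,0]}]'
python3 - <<'E'
from h import *
s,st=snap('wrist','wy')
E
python3 go.py .485 -.028 .188 93.1
```

```text
time_s: 0.95
eef_pos: [0.4346, 0.2704, 0.1757]
tcp_rot: [0.107, 0.994, -0.001, 0.001]
wrist_force: [-1.7, 0.6, -0.2]
opening: 0.085
finger_force: 0.0
time_s: 1.75
eef_pos: [0.4311, 0.2745, 0.1763]
tcp_rot: [0.105, 0.994, 0.0, 0.0]
wrist_force: [-0.1, 0.1, 0.1]
opening: 0.085
finger_force: 0.0
t 1.8 shift cm [-11.61 -28.44  -1.17] norm 30.7
dr [-0.      0.     -0.2653]
```

View pics/wy.png

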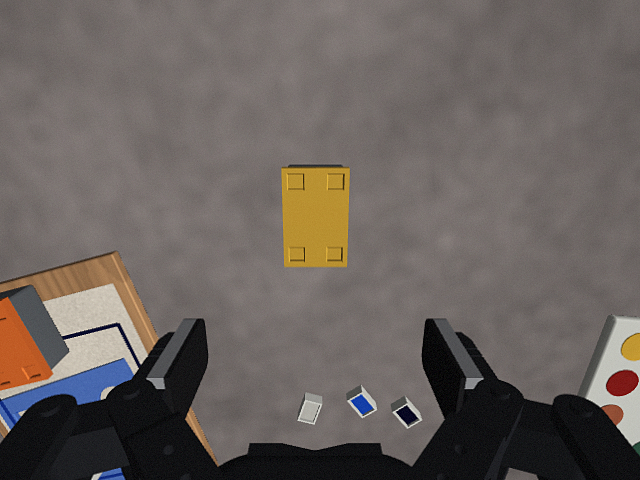

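The wrist view shows the yellow lid at columns 282–350, rows 166–268, with its four recesses, and it is clear of the fingers. Next I view the orange tub from the same relative pose.

```bash
python3 -m jog '[{"fingers":8.5,"translation":[-1.66,-4.06,-0.17],"dr":[0,0,0]},{"fingers":8.5,"translation":[-1.66,-4.06,-0.17],"dr":[0,0,0]},{"fingers":8.5,"translation":[-1.66,-4.06,-0.17],"dr":[0,0,0]},{"fingers":8.5,"translation":[-1.66,-4.06,-0.17],"dr":[0,0,0]},{"fingers":8.5,"translation":[-1.66,-4.06,-0.17],"dr":[0,0,0]},{"fingers":8.5,"translation":[-1.66,-4.06,-0.17],"dr":[0,0,0]},{"fingers":8.5,"translation":[-1.66,-4.06,-0.17],"dr":[0,0,-0.1326]},{"fingers":8.5,"translation":[0,0,0],"dr":[0,0,-0.1326]}]'
python3 -m jog '[{"fingers":8.5,"translation":[0,0,0],"dr":[0,0,0]},{"fingers":8.5,"translation":[0,0,0],"dr":[0,0,0]},{"fingers":8.5,"translation":[0,0,0],"dr":[0,0,0]},{"fingers":8.5,"translation":[0,0,0],"dr":[0,0,0]},{"fingers":8.5,"translation":[0,0,0],"dr":[0,0,0]},{"fingers":8.5,"translation":[0,0,0],"dr":[0,0,0]},{"fingers":8.5,"translation":[0,0,0],"dr":[0,0,0]},{"fingers":8.5,"translation":[0,0,0],"dr":[0,0,0]}]'
python3 - <<'E'
from m import *
s,st=snap('wrist','wo')
for f,z,lo,hi in (('wy',.046,18,32),('wo',.058,4,16)):
    s,st=load(f);H,S,V=hsv(s);c=big((H>=lo)&(H<=hi)&(S>140)&(V>90)&(abs(np.arange(640)-315)<90)&(np.arange(480)<400)[:,None])
    print(f,c.reshape(-1,2).min(0),c.reshape(-1,2).max(0),rect(s,c,z,st),st['eef_pos'].round(4),st['tcp_rot'].round(4))
s,st=load('wy');P=ray(s,[(295,181),(335,181),(297,254),(334,254)],.046,st);print(P.round(4),P.mean(0))
E
```

```text
time_s: 2.6
eef_pos: [0.4866, -0.0329, 0.1886]
tcp_rot: [-0.026, 1.0, -0.001, 0.001]
wrist_force: [-0.5, 1.4, -0.4]
opening: 0.085
finger_force: 0.0
time_s: 3.4
eef_pos: [0.4852, -0.0278, 0.1882]
tcp_rot: [-0.027, 1.0, -0.0, 0.0]
wrist_force: [-0.3, 0.5, -0.6]
opening: 0.0852
finger_force: 0.0
wy [281 167] [349 266] [430.  275.   84.1  54.  -12.1] [0.4311 0.2745 0.1763] [0.1054 0.9944 0.     0.    ]
wo [279 167] [347 266] [484.1 -28.6  84.1  54.1   3.4] [ 0.4852 -0.0278  0.1882] [-0.027   0.9996 -0.      0.    ]
[[0.3963 0.2659 0.046 ]
 [0.403  0.2971 0.046 ]
 [0.4571 0.2536 0.046 ]
 [0.4637 0.2843 0.046 ]] [0.43003148 0.27523726 0.046     ]
```

View pics/wo.png

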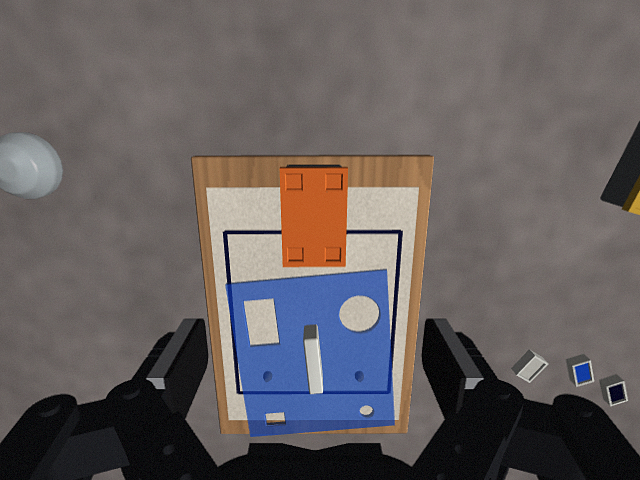

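The orange lid is at columns 279–347, rows 167–266, almost the same place in the picture as the yellow one was, and the sizes match (84×54). I descend and grasp.

```bash
python3 go.py .4841 -.0286 .030 93.4
python3 -m jog '[{"fingers":8.5,"translation":[0.11,-0.08,4],"dr":[0,0,-0.005]},{"fingers":8.5,"translation":[0,0,4],"dr":[0,0,0]},{"fingers":8.5,"translation":[0,0,4],"dr":[0,0,0]},{"fingers":8.5,"translation":[0,0,2.5],"dr":[0,0,0]},{"fingers":8.5,"translation":[0,0,1.3],"dr":[0,0,0]},{"fingers":8.5,"translation":[0,0,0],"dr":[0,0,0]},{"fingers":8.5,"translation":[0,0,0],"dr":[0,0,0]},{"fingers":8.5,"translation":[0,0,0],"dr":[0,0,0]}]'
python3 go.py .4841 -.0286 .030 93.4
```

```text
t 3.45 shift cm [ 0.11 -0.07 15.82] norm 15.8
dr [ 0.     -0.     -0.0053]
time_s: 4.25
eef_pos: [0.4852, -0.029, 0.0312]
tcp_rot: [-0.029, 1.0, -0.0, 0.001]
wrist_force: [0.4, 0.6, -0.3]
opening: 0.085
finger_force: 0.0
t 4.25 shift cm [0.11 0.04 0.12] norm 0.2
dr [-0.0005  0.0019 -0.0004]
```

```bash

python3 -m jog '[{"fingers":4.5,"translation":[0,0,0],"dr":[0,0,0]},{"fingers":4.5,"translation":[0,0,0],"dr":[0,0,0]},{"fingers":4.5,"translation":[0,0,0],"dr":[0,0,0]},{"fingers":4.5,"translation":[0,0,0],"dr":[0,0,0]},{"fingers":4.5,"translation":[0,0,0],"dr":[0,0,0]},{"fingers":4.5,"translation":[0,0,0],"dr":[0,0,0]},{"fingers":4.5,"translation":[0,0,0],"dr":[0,0,0]},{"fingers":4.5,"translation":[0,0,0],"dr":[0,0,0]}]'
python3 go.py .4841 -.0286 .030 93.4
```

```text
time_s: 5.05
eef_pos: [0.4841, -0.0287, 0.0301]
tcp_rot: [-0.029, 1.0, 0.0, -0.0]
wrist_force: [0.7, -0.4, 0.3]
opening: 0.0453
finger_force: 0.0
t 5.05 shift cm [-0.    0.01  0.01] norm 0.0
dr [ 0.0001 -0.0002 -0.0004]
```

```bash
python3 - <<'E'
from h import *
st=get_state();print(st['opening'],st['finger_force'])
snap('scene','s1');s,st=snap('wrist','w1')
a=cv2.imread('pics/s1.png')[100:300,200:460];b=cv2.imread('pics/w1.png')
cv2.imwrite('pics/c1.png',np.hstack([cv2.resize(a,(450,346)),cv2.resize(b,(346*4//3-112,346))]))
E
```

```text
0.045300442671902884 0.0
```

View pics/c1.png

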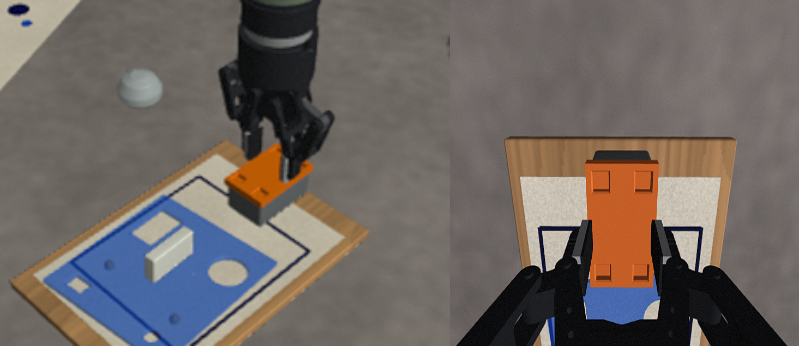

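The crop is ambiguous. The pads flank the lid at about columns 585 and 658 with tips near row 222, but no force is reported, so I check the heights with depth.

```bash
python3 - <<'E'
from h import *
s,st=load('w1');Rm,p=cam(s,st);d=s['depth']
print(proj(s,[[.4841,-.0286,.058],[.4841,-.0286,.030],[.4841,-.0286,.036],[.4841,.0,.036],[.4841,-.055,.036]],st).round(0))
# crop scale: x'=(x)*349/640+450, y'=y*346/480
def pt(u,v):
    q=cv2.undistortPoints(np.array([[[u,v]]],float),s['mtx'],s['D'])[0,0];return (p+Rm@np.r_[q,1]*d[v,u]).round(4)
H=d.copy()
for v in (250,270,290,305,315,325,340,360,380):
    print(v,[ (u,*pt(u,v)) for u in (225,235,240,245,250,315,380,385,390)] if v in(305,325,360) else pt(315,v))
E
```

```text
[[315. 318.]
 [315. 290.]
 [315. 295.]
 [373. 298.]
 [260. 292.]]
250 [ 0.4524 -0.0304  0.0589]
270 [ 0.4616 -0.0299  0.0578]
290 [ 0.4706 -0.0293  0.058 ]
305 [(225, np.float64(0.5052), np.float64(-0.0778), np.float64(0.0122)), (235, np.float64(0.5051), np.float64(-0.0723), np.float64(0.0117)), (240, np.float64(0.5046), np.float64(-0.0694), np.float64(0.0124)), (245, np.float64(0.4743), np.float64(-0.0571), np.float64(0.0674)), (250, np.float64(0.4742), np.float64(-0.0552), np.float64(0.0674)), (315, np.float64(0.4777), np.float64(-0.0289), np.float64(0.0579)), (380, np.float64(0.4711), np.float64(-0.0033), np.float64(0.0674)), (385, np.float64(0.4704), np.float64(-0.0016), np.float64(0.0686)), (390, np.float64(0.5), np.float64(0.0148), np.float64(0.0117))]
315 [ 0.482  -0.0287  0.0589]
325 [(225, np.float64(0.4786), np.float64(-0.0633), np.float64(0.0761)), (235, np.float64(0.4742), np.float64(-0.0581), np.float64(0.0828)), (240, np.float64(0.4739), np.float64(-0.0563), np.float64(0.0831)), (245, np.float64(0.4738), np.float64(-0.0545), np.float64(0.0832)), (250, np.float64(0.4736)
[... 290 characters left out ...]
), np.float64(0.0828))]
340 [ 0.4954 -0.0278  0.0573]
360 [(225, np.float64(0.4739), np.float64(-0.0571), np.float64(0.1038)), (235, np.float64(0.4758), np.float64(-0.0546), np.float64(0.1009)), (240, np.float64(0.4759), np.float64(-0.0531), np.float64(0.1007)), (245, np.float64(0.4772), np.float64(-0.0518), np.float64(0.0987)), (250, np.float64(0.4831), np.float64(-0.0514), np.float64(0.0907)), (315, np.float64(0.5061), np.float64(-0.0272), np.float64(0.0571)), (380, np.float64(0.4794), np.float64(-0.0064), np.float64(0.0922)), (385, np.float64(0.4733), np.float64(-0.0068), np.float64(0.1005)), (390, np.float64(0.4724), np.float64(-0.0056), np.float64(0.1017))]
380 [ 0.5164 -0.0266  0.0579]
```

```bash
python3 - <<'E'
from h import *
for f,st_ in (('w1',1),('s1',0)):
    s,st=load(f);Rm,p=cam(s,st);d=s['depth']
    uu,vv=np.meshgrid(np.arange(640),np.arange(480));q=cv2.undistortPoints(np.stack([uu,vv],-1).reshape(-1,1,2).astype(float),s['mtx'],s['D']).reshape(-1,2)
    P=p+(np.c_[q,np.ones(len(q))]*d.reshape(-1,1))@Rm.T
    I=s['img'].reshape(-1,3).max(1)
    m=(abs(P[:,0]-.484)<.02)&(abs(P[:,1]+.0286)<.05)&(P[:,2]>.02)&(P[:,2]<.12)&(d.ravel()>0)
    for lo in np.arange(.02,.12,.005):
        k=m&(P[:,2]>=lo)&(P[:,2]<lo+.005)&(np.ptp(s['img'].reshape(-1,3).astype(int),axis=1)<25)
        if k.any(): print(f,lo.round(3),k.sum(),P[k].min(0).round(3),P[k].max(0).round(3),I[k].mean().round(0))
E
```

```text
w1 0.06 32 [ 0.476 -0.052  0.063] [ 0.493 -0.006  0.065] 21.0
w1 0.065 304 [ 0.47  -0.061  0.065] [0.495 0.005 0.07 ] 37.0
w1 0.07 567 [ 0.47  -0.065  0.07 ] [0.496 0.007 0.075] 32.0
w1 0.075 674 [ 0.47  -0.065  0.075] [0.495 0.007 0.08 ] 30.0
w1 0.08 741 [ 0.47  -0.065  0.08 ] [0.496 0.007 0.085] 31.0
w1 0.085 825 [ 0.47  -0.065  0.085] [0.496 0.007 0.09 ] 30.0
w1 0.09 896 [ 0.47  -0.066  0.09 ] [0.496 0.007 0.095] 30.0
w1 0.095 804 [ 0.47  -0.065  0.095] [0.496 0.007 0.1  ] 35.0
w1 0.1 1232 [ 0.469 -0.069  0.1  ] [0.496 0.012 0.105] 43.0
w1 0.105 1357 [ 0.467 -0.078  0.105] [0.484 0.021 0.11 ] 18.0
w1 0.11 2242 [ 0.466 -0.079  0.11 ] [0.499 0.021 0.115] 16.0
w1 0.115 6175 [ 0.466 -0.079  0.115] [0.499 0.021 0.12 ] 24.0
s1 0.02 23 [ 0.464 -0.005  0.02 ] [ 0.503 -0.002  0.025] 92.0
s1 0.025 25 [ 0.464 -0.006  0.025] [ 0.503 -0.002  0.03 ] 91.0
s1 0.03 22 [ 0.465 -0.005  0.03 ] [ 0.502 -0.002  0.035] 92.0
s1 0.035 28 [ 0.464 -0.006  0.035] [ 0.501 -0.002  0.04 ] 93.0
s1 0.04 24 [ 0.465 -0.005  0.04 ] [ 0.502 -0.002  0.045] 96.0
s1 0.045 2 [ 0.469 -0.004  0.045] [ 0.481 -0.002  0.047] 104.0
s1 0.06 3 [ 0.481 -0.052  0.064] [0.49  0.    0.065] 71.0
s1 0.065 18 [ 0.475 -0.055  0.065] [0.497 0.001 0.07 ] 52.0
s1 0.07 37 [ 0.477 -0.063  0.07 ] [0.497 0.007 0.075] 54.0
s1 0.075 48 [ 0.476 -0.064  0.075] [0.498 0.009 0.08 ] 43.0
s1 0.08 45 [ 0.476 -0.065  0.08 ] [0.498 0.009 0.085] 45.0
s1 0.085 43 [ 0.477 -0.064  0.085] [0.498 0.008 0.09 ] 42.0
s1 0.09 43 [ 0.473 -0.062  0.09 ] [0.498 0.009 0.095] 42.0
s1 0.095 42 [ 0.475 -0.056  0.095] [0.498 0.009 0.1  ] 47.0
s1 0.1 34 [ 0.477 -0.062  0.1  ] [0.499 0.01  0.105] 53.0
s1 0.105 51 [ 0.474 -0.077  0.105] [0.501 0.021 0.11 ] 36.0
s1 0.11 89 [ 0.474 -0.077  0.11 ] [0.501 0.02  0.115] 28.0
s1 0.115 84 [ 0.474 -0.078  0.115] [0.502 0.021 0.12 ] 27.0
```

Both cameras agree that the fingertips are at z ≈ 0.065, about 35 mm above the reported TCP, so the real fingers stand further back than stated. I open, go 31 mm lower and close again.

```bash

python3 -m jog '[{"fingers":8.5,"translation":[0,0,0],"dr":[0,0,0]},{"fingers":8.5,"translation":[0,0,0],"dr":[0,0,0]},{"fingers":8.5,"translation":[0,0,0],"dr":[0,0,0]},{"fingers":8.5,"translation":[0,0,0],"dr":[0,0,0]},{"fingers":8.5,"translation":[0,0,1],"dr":[0,0,0]},{"fingers":8.5,"translation":[0,0,1],"dr":[0,0,0]},{"fingers":8.5,"translation":[0,0,1.1],"dr":[0,0,0]},{"fingers":8.5,"translation":[0,0,0],"dr":[0,0,0]}]'
python3 -m jog '[{"fingers":8.5,"translation":[0,0,0],"dr":[0,0,0]},{"fingers":8.5,"translation":[0,0,0],"dr":[0,0,0]},{"fingers":4.5,"translation":[0,0,0],"dr":[0,0,0]},{"fingers":4.5,"translation":[0,0,0],"dr":[0,0,0]},{"fingers":4.5,"translation":[0,0,0],"dr":[0,0,0]},{"fingers":4.5,"translation":[0,0,0],"dr":[0,0,0]},{"fingers":4.5,"translation":[0,0,0],"dr":[0,0,0]},{"fingers":4.5,"translation":[0,0,0],"dr":[0,0,0]}]'
python3 go.py .4841 -.0286 -.001 93.4
```

```text
time_s: 5.95
eef_pos: [0.4823, -0.0284, -0.0028]
tcp_rot: [-0.029, 1.0, 0.0, -0.002]
wrist_force: [-1.1, 0.1, 0.2]
opening: 0.085
finger_force: 0.0
time_s: 6.75
eef_pos: [0.4845, -0.0289, -0.0002]
tcp_rot: [-0.03, 1.0, -0.0, 0.0]
wrist_force: [-1.5, -0.7, 5.0]
opening: 0.0527
finger_force: 62.0
t 6.75 shift cm [0.04 0.03 0.08] norm 0.1
dr [-0.0004  0.0009 -0.0003]
```

```bash

python3 -m jog '[{"fingers":4.5,"translation":[0,0,-0.4],"dr":[0,0,0]},{"fingers":4.5,"translation":[0,0,-1],"dr":[0,0,0]},{"fingers":4.5,"translation":[0,0,-2],"dr":[0,0,0]},{"fingers":4.5,"translation":[0,0,-2],"dr":[0,0,0]},{"fingers":4.5,"translation":[0,0,-2],"dr":[0,0,0]},{"fingers":4.5,"translation":[0,0,-1.6],"dr":[0,0,0]},{"fingers":4.5,"translation":[0,0,-1],"dr":[0,0,0]},{"fingers":4.5,"translation":[0,0,0],"dr":[0,0,0]}]'
python3 go.py .430 .275 .1 77.9
```

```text
time_s: 7.55
eef_pos: [0.4852, -0.029, 0.1007]
tcp_rot: [-0.03, 1.0, -0.0, 0.001]
wrist_force: [-0.1, 0.2, -1.1]
opening: 0.0529
finger_force: 63.2
t 7.55 shift cm [ 3.72 30.67  0.04] norm 30.9
dr [-0.0003  0.0028  0.2702]
```

```bash

python3 -m jog '[{"fingers":4.5,"translation":[0.25,2.05,0],"dr":[0,0,0]},{"fingers":4.5,"translation":[0.5,4.1,0],"dr":[0,0,0]},{"fingers":4.5,"translation":[0.5,4.1,0],"dr":[0,0,0]},{"fingers":4.5,"translation":[0.5,4.1,0],"dr":[0,0,0]},{"fingers":4.5,"translation":[0.5,4.1,0],"dr":[0,0,0]},{"fingers":4.5,"translation":[0.5,4.1,0],"dr":[0,0,0]},{"fingers":4.5,"translation":[0.5,4.1,0],"dr":[0,0,0]},{"fingers":4.5,"translation":[0.47,4.02,0],"dr":[0,0,0]}]'
python3 -m jog '[{"fingers":4.5,"translation":[0,0,0],"dr":[0,0,0.09]},{"fingers":4.5,"translation":[0,0,0],"dr":[0,0,0.09]},{"fingers":4.5,"translation":[0,0,0],"dr":[0,0,0.09]},{"fingers":4.5,"translation":[0,0,0],"dr":[0,0,0]},{"fingers":4.5,"translation":[0,0,0],"dr":[0,0,0]},{"fingers":4.5,"translation":[0,0,0],"dr":[0,0,0]},{"fingers":4.5,"translation":[0,0,0],"dr":[0,0,0]},{"fingers":4.5,"translation":[0,0,0],"dr":[0,0,0]}]'
python3 go.py .430 .275 .05 77.9
python3 - <<'E'
from m import *
s,st=snap('wrist','w2');H,S,V=hsv(s);snap('scene','s2');T=snap('top','t2')
for nm,lo,hi,z in (('o',4,16,None),('y',18,32,.046)):
    c=big((H>=lo)&(H<=hi)&(S>140)&(V>90)&(abs(np.arange(640)-315)<100)&(np.arange(480)<400)[:,None])
    zz=z or st['eef_pos'][2]+.058
    print(nm,cv2.contourArea(c),rect(s,c,zz,st))
    P=ray(s,c.reshape(-1,2),zz,st)
    # top edge fits in tool frame
    Q=(P-st['eef_pos'])@R.from_quat(st['tcp_rot']).as_matrix();print(' tool x,y range',Q[:,:2].min(0).round(4),Q[:,:2].max(0).round(4))
E
```

```text
time_s: 8.35
eef_pos: [0.4277, 0.2766, 0.0983]
tcp_rot: [-0.03, 1.0, -0.0, -0.001]
wrist_force: [0.3, 0.0, -2.6]
opening: 0.053
finger_force: 63.3
time_s: 9.15
eef_pos: [0.429, 0.2751, 0.0992]
tcp_rot: [0.105, 0.994, -0.0, -0.0]
wrist_force: [-0.4, 0.1, -2.3]
opening: 0.0529
finger_force: 63.6
t 9.15 shift cm [-0.1   0.01  4.92] norm 4.9
dr [-0.     -0.      0.0004]
o 23772.5 [415.6 277.9  60.8  54.1 -12.1]
 tool x,y range [-0.0168 -0.0271] [0.0441 0.027 ]
y 3163.0 [399.8 281.5  54.   23.   77.9]
 tool x,y range [ 0.0183 -0.0268] [0.0413 0.0271]
```

View pics/w2.png

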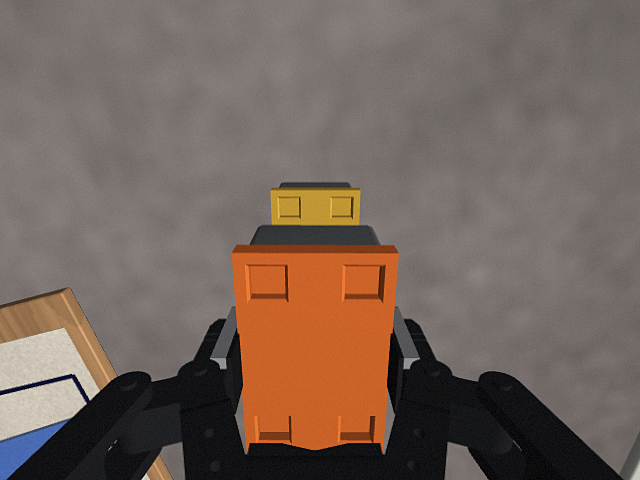

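The wrist view shows the orange tub held square, with its near recesses at rows 265–301, and the yellow lid's far recesses below it at rows 197–217. Tool-y and yaw already agree, so I check tool x from the recess edges.

```bash
python3 - <<'E'
from m import *
s,st=load('w2');g=cv2.cvtColor(s['img'],cv2.COLOR_RGB2GRAY).astype(float)
Rt=R.from_quat(st['tcp_rot']).as_matrix()
for nm,cols,rng,z in (('o',(255,280),(255,312),st['eef_pos'][2]+.0582),('o2',(350,378),(255,312),st['eef_pos'][2]+.0582),('y',(283,296),(190,224),.046),('y2',(335,348),(190,224),.046)):
    pr=g[rng[0]:rng[1],cols[0]:cols[1]].mean(1);e=np.abs(np.diff(pr))
    rows=[rng[0]+i+.5 for i in range(len(e)) if e[i]>3]
    xs=[((ray(s,[(sum(cols)/2,r)],z,st)-st['eef_pos'])@Rt)[0,0].round(4) for r in rows]
    print(nm,list(zip(rows,xs,e[e>3].round(0))))
E
```

```text
o [(263.5, np.float64(0.0378), np.float64(24.0)), (264.5, np.float64(0.0374), np.float64(24.0)), (265.5, np.float64(0.0371), np.float64(31.0)), (266.5, np.float64(0.0367), np.float64(15.0)), (291.5, np.float64(0.0277), np.float64(5.0)), (292.5, np.float64(0.0273), np.float64(23.0)), (293.5, np.float64(0.027), np.float64(30.0)), (294.5, np.float64(0.0266), np.float64(3.0)), (297.5, np.float64(0.0255), np.float64(16.0)), (298.5, np.float64(0.0251), np.float64(28.0)), (299.5, np.float64(0.0247), np.float64(9.0))]
o2 [(263.5, np.float64(0.0378), np.float64(15.0)), (264.5, np.float64(0.0374), np.float64(32.0)), (265.5, np.float64(0.0371), np.float64(26.0)), (266.5, np.float64(0.0367), np.float64(22.0)), (291.5, np.float64(0.0277), np.float64(3.0)), (292.5, np.float64(0.0273), np.float64(14.0)), (293.5, np.float64(0.027), np.float64(29.0)), (294.5, np.float64(0.0266), np.float64(12.0)), (297.5, np.float64(0.0255), np.float64(5.0)), (298.5, np.float64(0.0251), np.float64(33.0)), (299.5, np.float64(0.0247), np.float64(14.0))]
y [(190.5, np.float64(0.0398), np.float64(23.0)), (191.5, np.float
[... 498 characters left out ...]
17.5, np.float64(0.0231), np.float64(21.0)), (222.5, np.float64(0.0199), np.float64(6.0))]
y2 [(190.5, np.float64(0.0398), np.float64(22.0)), (191.5, np.float64(0.0392), np.float64(5.0)), (194.5, np.float64(0.0374), np.float64(4.0)), (195.5, np.float64(0.0368), np.float64(27.0)), (196.5, np.float64(0.0361), np.float64(19.0)), (197.5, np.float64(0.0355), np.float64(31.0)), (198.5, np.float64(0.0349), np.float64(14.0)), (213.5, np.float64(0.0256), np.float64(6.0)), (214.5, np.float64(0.025), np.float64(36.0)), (215.5, np.float64(0.0243), np.float64(35.0)), (216.5, np.float64(0.0237), np.float64(45.0)), (217.5, np.float64(0.0231), np.float64(21.0)), (222.5, np.float64(0.0199), np.float64(5.0))]
```

```bash

python3 -m jog '[{"fingers":4.5,"translation":[-0.11,0,1],"dr":[0,0,0]},{"fingers":4.5,"translation":[0,0,1.5],"dr":[0,0,0]},{"fingers":4.5,"translation":[0,0,1.5],"dr":[0,0,0]},{"fingers":4.5,"translation":[0,0,1.2],"dr":[0,0,0]},{"fingers":4.5,"translation":[0,0,0.8],"dr":[0,0,0]},{"fingers":4.5,"translation":[0,0,0.2],"dr":[0,0,0]},{"fingers":4.5,"translation":[0,0,0],"dr":[0,0,0]},{"fingers":4.5,"translation":[0,0,0],"dr":[0,0,0]}]'
python3 -m jog '[{"fingers":4.5,"translation":[0,0,0.1],"dr":[0,0,0]},{"fingers":4.5,"translation":[0,0,0.1],"dr":[0,0,0]},{"fingers":4.5,"translation":[0,0,0.1],"dr":[0,0,0]},{"fingers":4.5,"translation":[0,0,0.1],"dr":[0,0,0]},{"fingers":4.5,"translation":[0,0,0],"dr":[0,0,0]},{"fingers":4.5,"translation":[0,0,0],"dr":[0,0,0]},{"fingers":4.5,"translation":[0,0,0],"dr":[0,0,0]},{"fingers":4.5,"translation":[0,0,0],"dr":[0,0,0]}]'
python3 go.py .4304 .275 .0298 77.9
```

```text
time_s: 10.1
eef_pos: [0.4304, 0.2752, 0.0376]
tcp_rot: [0.105, 0.994, 0.0, 0.0]
wrist_force: [-0.1, -1.1, -1.8]
opening: 0.0528
finger_force: 63.6
time_s: 10.9
eef_pos: [0.43, 0.275, 0.0332]
tcp_rot: [0.105, 0.994, 0.0, 0.0]
wrist_force: [-0.5, 0.1, -1.0]
opening: 0.0527
finger_force: 63.6
t 10.9 shift cm [-0.04  0.01  0.34] norm 0.3
dr [0.     0.     0.0002]
```

```bash

python3 -m jog '[{"fingers":4.5,"translation":[0,0,0.07],"dr":[0,0,0]},{"fingers":4.5,"translation":[0,0,0.07],"dr":[0,0,0]},{"fingers":4.5,"translation":[0,0,0.07],"dr":[0,0,0]},{"fingers":4.5,"translation":[0,0,0.05],"dr":[0,0,0]},{"fingers":4.5,"translation":[0,0,0],"dr":[0,0,0]},{"fingers":4.5,"translation":[0,0,0],"dr":[0,0,0]},{"fingers":4.5,"translation":[0,0,0],"dr":[0,0,0]},{"fingers":4.5,"translation":[0,0,0],"dr":[0,0,0]}]'
python3 go.py .4304 .275 .0298 77.9
```

```text
time_s: 11.7
eef_pos: [0.43, 0.275, 0.0306]
tcp_rot: [0.105, 0.994, 0.0, 0.0]
wrist_force: [0.5, 0.1, -2.5]
opening: 0.0531
finger_force: 63.6
t 11.7 shift cm [-0.04  0.01  0.08] norm 0.1
dr [0.     0.0001 0.0002]
```

Feet at about 42.8 mm with no contact force, so they are inside the recesses. Last millimetre next.

```bash

python3 -m jog '[{"fingers":4.5,"translation":[0,0,0.04],"dr":[0,0,0]},{"fingers":4.5,"translation":[0,0,0.04],"dr":[0,0,0]},{"fingers":4.5,"translation":[0,0,0.02],"dr":[0,0,0]},{"fingers":4.5,"translation":[0,0,0],"dr":[0,0,0]},{"fingers":4.5,"translation":[0,0,0],"dr":[0,0,0]},{"fingers":4.5,"translation":[0,0,0],"dr":[0,0,0]},{"fingers":4.5,"translation":[0,0,0],"dr":[0,0,0]},{"fingers":4.5,"translation":[0,0,0],"dr":[0,0,0]}]'
python3 go.py .4304 .275 .0298 77.9
```

```text
time_s: 12.5
eef_pos: [0.4301, 0.275, 0.0298]
tcp_rot: [0.105, 0.994, 0.0, 0.0]
wrist_force: [-1.7, -0.7, 4.0]
opening: 0.0525
finger_force: 64.2
t 12.5 shift cm [-0.03  0.01 -0.  ] norm 0.0
dr [0.0001 0.0003 0.0002]
```

```bash

python3 -m jog '[{"fingers":5.8,"translation":[0,0,0],"dr":[0,0,0]},{"fingers":6.2,"translation":[0,0,0],"dr":[0,0,0]},{"fingers":7,"translation":[0,0,0],"dr":[0,0,0]},{"fingers":8.5,"translation":[0,0,0],"dr":[0,0,0]},{"fingers":8.5,"translation":[0,0,0],"dr":[0,0,0]},{"fingers":8.5,"translation":[0,0,-1],"dr":[0,0,0]},{"fingers":8.5,"translation":[0,0,-2],"dr":[0,0,0]},{"fingers":8.5,"translation":[0,0,-3],"dr":[0,0,0]}]'
python3 -m jog '[{"fingers":8.5,"translation":[0,0,-4],"dr":[0,0,0]},{"fingers":8.5,"translation":[0,0,-4],"dr":[0,0,0]},{"fingers":8.5,"translation":[0,0,-4],"dr":[0,0,0]},{"fingers":8.5,"translation":[0,0,-0.8],"dr":[0,0,0]},{"fingers":8.5,"translation":[0,0,0],"dr":[0,0,0]},{"fingers":8.5,"translation":[0,0,0],"dr":[0,0,0]},{"fingers":8.5,"translation":[0,0,0],"dr":[0,0,0]},{"fingers":8.5,"translation":[0,0,0],"dr":[0,0,0]}]'
python3 - <<'E'
from m import *
s,st=snap('wrist','w3');H,S,V=hsv(s);t,_=snap('scene','s3');
c=big((H>=4)&(H<=16)&(S>140)&(V>90)&(abs(np.arange(640)-315)<110)&(np.arange(480)<400)[:,None])
print(rect(s,c,.088,st),st['eef_pos'])
d=s['depth'];Rm,p=cam(s,st)
x,y,w,h=cv2.boundingRect(c)
for u,v in((x+w//2,y+10),(x+w//2,y+h-10),(x+8,y+h//2),(x+w-8,y+h//2)):
    q=cv2.undistortPoints(np.array([[[u,v]]],float),s['mtx'],s['D'])[0,0];print((p+Rm@np.r_[q,1]*np.median(d[v-2:v+3,u-2:u+3])).round(4))
a=cv2.imread('pics/s3.png')[220:340,440:580];b=cv2.imread('pics/w3.png')
cv2.imwrite('pics/c3.png',np.hstack([cv2.resize(a,(399,342)),cv2.resize(b,(400,342))]))
E
```

```text
time_s: 13.3
eef_pos: [0.4288, 0.2744, 0.0896]
tcp_rot: [0.105, 0.994, -0.001, -0.001]
wrist_force: [1.6, 0.9, 0.1]
opening: 0.085
finger_force: 0.0
time_s: 14.1
eef_pos: [0.429, 0.2745, 0.2161]
tcp_rot: [0.105, 0.994, -0.001, -0.001]
wrist_force: [0.1, 0.6, -0.4]
opening: 0.0852
finger_force: 0.0
[429.5 275.1  84.   54.1 -12.2] [0.42900732 0.27454033 0.21605312]
[0.3963 0.2824 0.0875]
[0.4627 0.2683 0.0875]
[0.4239 0.2548 0.0876]
[0.433  0.2972 0.0875]
```

View pics/c3.png

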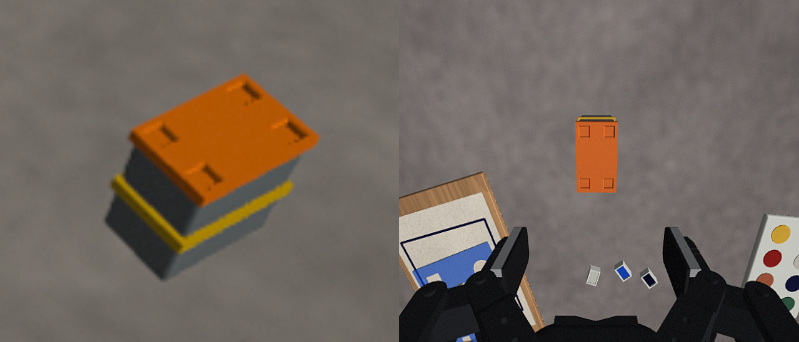

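Stack is flat (all lid points at z = 0.0875) and aligned (-12.2° against -12.1°). Now the stencil.

```bash
python3 go.py .57 -.02 .22 98.6
```

```text
t 14.2 shift cm [-19.92 -25.87  -0.35] norm 32.7
dr [-0.0009 -0.0019 -0.3611]
```

```bash

python3 -m jog '[{"fingers":8.5,"translation":[-2.84,-3.7,-0.05],"dr":[0,0,0]},{"fingers":8.5,"translation":[-2.84,-3.7,-0.05],"dr":[0,0,0]},{"fingers":8.5,"translation":[-2.84,-3.7,-0.05],"dr":[0,0,0]},{"fingers":8.5,"translation":[-2.84,-3.7,-0.05],"dr":[0,0,0]},{"fingers":8.5,"translation":[-2.84,-3.7,-0.05],"dr":[0,0,0]},{"fingers":8.5,"translation":[-2.84,-3.7,-0.05],"dr":[0,0,0]},{"fingers":8.5,"translation":[-2.84,-3.7,-0.05],"dr":[0,0,-0.06]},{"fingers":8.5,"translation":[0,0,0],"dr":[0,0,-0.15]}]'
python3 -m jog '[{"fingers":8.5,"translation":[0,0,0],"dr":[0,0,-0.15]},{"fingers":8.5,"translation":[0,0,0],"dr":[0,0,0]},{"fingers":8.5,"translation":[0,0,0],"dr":[0,0,0]},{"fingers":8.5,"translation":[0,0,0],"dr":[0,0,0]},{"fingers":8.5,"translation":[0,0,0],"dr":[0,0,0]},{"fingers":8.5,"translation":[0,0,0],"dr":[0,0,0]},{"fingers":8.5,"translation":[0,0,0],"dr":[0,0,0]},{"fingers":8.5,"translation":[0,0,0],"dr":[0,0,0]}]'
python3 - <<'E'
from m import *
s,st=snap('wrist','w4');H,S,V=hsv(s)
b=(H>100)&(H<122)&(S>90)&(V>90);b[:,:130]=0;b[:,510:]=0
cs,hi=cv2.findContours(b.astype(np.uint8),cv2.RETR_CCOMP,1)
for c,h in zip(cs,hi[0]):
    a=cv2.contourArea(c)
    if a>40:
        m=cv2.moments(c);print('hole' if h[3]>=0 else 'outer',a,(m['m10']/m['m00'],m['m01']/m['m00']),cv2.boundingRect(c))
print(st['eef_pos'],st['tcp_rot'])
E
```

```text
time_s: 15.0
eef_pos: [0.5723, -0.0252, 0.2201]
tcp_rot: [0.001, 1.0, -0.001, 0.0]
wrist_force: [0.4, 0.0, -0.5]
opening: 0.0851
finger_force: 0.0
time_s: 15.8
eef_pos: [0.5702, -0.0198, 0.2211]
tcp_rot: [-0.074, 0.997, -0.0, 0.0]
wrist_force: [0.1, 0.3, -0.5]
opening: 0.085
finger_force: 0.0
outer 24583.5 (303.93315299557287, 263.50095931553005) (223, 184, 161, 164)
hole 146.5 (350.2605233219567, 329.3469852104664) (343, 323, 16, 14)
hole 272.0 (259.25306372549016, 329.88786764705884) (249, 323, 22, 16)
hole 1000.0 (303.4508333333333, 266.076) (295, 233, 17, 68)
hole 1285.5 (352.7401789187087, 227.06028782574873) (332, 207, 43, 41)
hole 1553.5 (255.29074133676642, 226.8819869112756) (239, 202, 34, 51)
[ 0.57016918 -0.01977111  0.22114382] [-7.44077009e-02  9.97227902e-01 -9.87914811e-06  7.20047224e-05]
```

View pics/w4.png

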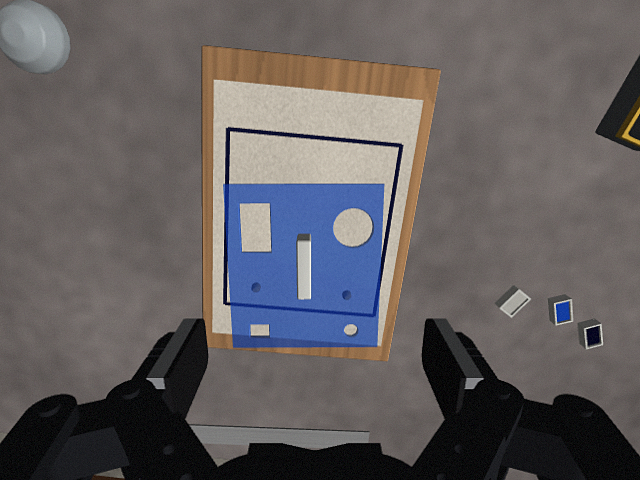

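The view shows the stencil's holes at (350,329) and (259,330), the pins through the acrylic at (347,295) and (255,287), the bar at columns 295–312, rows 233–301, and the outline corners at (228,129), (402,146), (376,315), (225,304). I turn these into poses.

```bash
cat > pose.py <<'E'
from m import *
def rig(L,W):   # local->world 2D fit
    L,W=np.array(L,float),np.array(W,float);l,w=L-L.mean(0),W-W.mean(0)
    a=np.arctan2((l[:,0]*w[:,1]-l[:,1]*w[:,0]).sum(),(l*w).sum())
    M=np.array([[np.cos(a),-np.sin(a)],[np.sin(a),np.cos(a)]]);t=W.mean(0)-M@L.mean(0)
    return t,np.degrees(a),M,np.linalg.norm(L@M.T+t-W,axis=1)
E
python3 - <<'E'
from pose import *
s,st=load('w4');H,S,V=hsv(s)
pins=[]
for (u,v) in((347,295),(255,287)):
    w=V[v-7:v+8,u-8:u+9];k=np.clip(np.median(w)-15-w,0,None).astype(float);yy,xx=np.mgrid[v-7:v+8,u-8:u+9]
    pins.append(((k*xx).sum()/k.sum(),(k*yy).sum()/k.sum()))
print(pins);Pp=ray(s,pins,.018,st)[:,:2];print('pins',Pp.round(4),np.linalg.norm(Pp[0]-Pp[1]))
# outline corners: outer board edges check
C=ray(s,[(228,129),(402,146),(225,304),(376,315)],.012,st)[:,:2]
print('outline sides',np.linalg.norm(C[0]-C[1]),np.linalg.norm(C[0]-C[2]),np.linalg.norm(C[1]-C[3]))
print('board from outline',rig([(-85,-80),(-85,80),(95,-80),(95,80)],C*1000))
H_=ray(s,[(350.3,329.3),(259.25,329.9)],.0275,st)[:,:2]
Lg=ray(s,[(352.74,227.06),(255.29,226.88)],.018,st)[:,:2]
print('holes',H_.round(4),np.linalg.norm(H_[0]-H_[1]),'cutouts',Lg.round(4))
print('stencil from holes',rig([(70,50),(70,-50)],H_*1000))
b=(V>150)&(S<60);b[:225]=0;b[310:]=0;b[:,:290]=0;b[:,318:]=0
print('bar',rect(s,big(b),.055,st),cv2.boundingRect(big(b)))
d=s['depth'];print([d[v,303] for v in(236,250,270,295)])
E
```

```text
[(np.float64(345.8510440835267), np.float64(294.51740139211137)), (np.float64(255.29577464788733), np.float64(286.76007770762504))]
pins [[ 0.6685  0.0299]
 [ 0.6739 -0.0689]] 0.09892607668613676
outline sides 0.16917221517873943 0.1889426595822145 0.1868792875228559
board from outline (array([598.65885251, -22.00910412]), np.float64(3.509335319011889), array([[ 0.99812484, -0.06121117],
       [ 0.06121117,  0.99812484]]), array([6.45481049, 5.68032351, 6.85223261, 6.33397914]))
holes [[ 0.7051  0.0406]
 [ 0.7207 -0.0585]] 0.10035525208210953 cutouts [[ 0.5918  0.0234]
 [ 0.6064 -0.0756]]
stencil from holes (array([643.75584577, -19.85906807]), np.float64(8.95267472506849), array([[ 0.98781722, -0.1556186 ],
       [ 0.1556186 ,  0.98781722]]), array([0.17762604, 0.17762604]))
bar [628.2 -21.2  67.5  11.9   8.3] (298, 234, 13, 66)
[np.float32(0.37682903), np.float32(0.36161944), np.float32(0.36843687), np.float32(0.3764631)]
```

```bash
python3 go.py .631 -.0215 .003 98.8
python3 - <<'E'
from m import *
# independent check: stencil outer rect + bar from this picture through depth
s,st=load('w4');H,S,V=hsv(s);Rm,p=cam(s,st);d=s['depth']
uu,vv=np.meshgrid(np.arange(640),np.arange(480));q=cv2.undistortPoints(np.stack([uu,vv],-1).reshape(-1,1,2).astype(float),s['mtx'],s['D']).reshape(-1,2)
P=(p+(np.c_[q,np.ones(len(q))]*d.reshape(-1,1))@Rm.T).reshape(480,640,3)
k=(P[...,2]>.046)&(P[...,2]<.065)&(uu>280)&(uu<330)&(vv>220)&(vv<320)
(c,wh,a)=cv2.minAreaRect((P[k][:,:2]*1000).astype(np.float32));print('bar depth',c,wh,a,P[k][:,2].min(),P[k][:,2].max(),k.sum())
E
```

```text
t 15.85 shift cm [-5.99 -1.06 21.82] norm 22.6
dr [-0.0001  0.0001 -0.0047]
bar depth (630.8151245117188, -21.633174896240234) (60.03700256347656, 13.475066184997559) 8.38728141784668 0.04615902828080937 0.05850931129047815 854
```

```bash

python3 -m jog '[{"fingers":6,"translation":[-2,-0.35,3],"dr":[0,0,0]},{"fingers":6,"translation":[-2,-0.35,4],"dr":[0,0,0]},{"fingers":6,"translation":[-2,-0.36,4],"dr":[0,0,0]},{"fingers":6,"translation":[0,0,4],"dr":[0,0,0]},{"fingers":6,"translation":[0,0,3],"dr":[0,0,0]},{"fingers":6,"translation":[0,0,0],"dr":[0,0,0]},{"fingers":6,"translation":[0,0,0],"dr":[0,0,0]},{"fingers":6,"translation":[0,0,0],"dr":[0,0,0]}]'
python3 go.py .631 -.0216 .003 98.6
```

```text
time_s: 16.65
eef_pos: [0.6328, -0.0218, 0.0434]
tcp_rot: [-0.074, 0.997, -0.0, 0.002]
wrist_force: [0.2, -0.7, 0.6]
opening: 0.0598
finger_force: 0.0
t 16.65 shift cm [0.19 0.05 4.04] norm 4.0
dr [-0.0011  0.0034 -0.0012]
```

```bash

python3 -m jog '[{"fingers":6,"translation":[0,0,2],"dr":[0,0,0]},{"fingers":6,"translation":[0,0,1],"dr":[0,0,0]},{"fingers":6,"translation":[0,0,0.8],"dr":[0,0,0]},{"fingers":6,"translation":[0,0,0],"dr":[0,0,0]},{"fingers":6,"translation":[0,0,0],"dr":[0,0,0]},{"fingers":6,"translation":[0,0,0],"dr":[0,0,0]},{"fingers":4,"translation":[0,0,0],"dr":[0,0,0]},{"fingers":3,"translation":[0,0,0],"dr":[0,0,0]}]'
python3 -m jog '[{"fingers":2.4,"translation":[0,0,0],"dr":[0,0,0]},{"fingers":2,"translation":[0,0,0],"dr":[0,0,0]},{"fingers":1.7,"translation":[0,0,0],"dr":[0,0,0]},{"fingers":1.5,"translation":[0,0,0],"dr":[0,0,0]},{"fingers":1,"translation":[0,0,0],"dr":[0,0,0]},{"fingers":1,"translation":[0,0,0],"dr":[0,0,0]},{"fingers":1,"translation":[0,0,0],"dr":[0,0,0]},{"fingers":1,"translation":[0,0,0],"dr":[0,0,0]}]'
python3 go.py .631 -.0216 .003 98.6
python3 -c "
from h import *
st=get_state();print(st['wrist_force'],st['wrist_torque'])"
```

```text
time_s: 17.45
eef_pos: [0.6313, -0.0215, 0.0035]
tcp_rot: [-0.074, 0.997, -0.0, 0.0]
wrist_force: [-0.3, -0.1, 1.1]
opening: 0.0315
finger_force: 0.0
time_s: 18.25
eef_pos: [0.631, -0.0215, 0.0032]
tcp_rot: [-0.074, 0.997, -0.0, -0.0]
wrist_force: [-2.2, 0.9, 2.2]
opening: 0.0129
finger_force: 61.0
t 18.25 shift cm [ 0.   -0.01  0.02] norm 0.0
dr [-0.     -0.0001 -0.0011]
[-2.15356808  0.89980319  2.18351877] [ 0.0192256   0.12273353 -0.02329405]
```

```bash

python3 -m jog '[{"fingers":1,"translation":[0.2,0.025,0.008],"dr":[0,0.001,0]},{"fingers":1,"translation":[0.4,0.05,0.015],"dr":[0,0.002,0]},{"fingers":1,"translation":[0.5,0.06,0.02],"dr":[0,0.002,0]},{"fingers":1,"translation":[0.5,0.06,0.02],"dr":[0,0.002,0]},{"fingers":1,"translation":[0.5,0.06,0.02],"dr":[0,0.002,0]},{"fingers":1,"translation":[0.5,0.06,0.02],"dr":[0,0.002,0]},{"fingers":1,"translation":[0.4,0.05,0.015],"dr":[0,0.002,0]},{"fingers":1,"translation":[0.2,0.03,0.008],"dr":[0,0.001,0]}]'
python3 -m jog '[{"fingers":1,"translation":[0,0,0],"dr":[0,0,0.019]},{"fingers":1,"translation":[0,0,0],"dr":[0,0,0.025]},{"fingers":1,"translation":[0,0,0],"dr":[0,0,0.025]},{"fingers":1,"translation":[0,0,0],"dr":[0,0,0.025]},{"fingers":1,"translation":[0,0,0],"dr":[0,0,0]},{"fingers":1,"translation":[0,0,0],"dr":[0,0,0]},{"fingers":1,"translation":[0,0,0],"dr":[0,0,0]},{"fingers":1,"translation":[0,0,0],"dr":[0,0,0]}]'
python3 go.py .5908 -.0226 .0017 93.4
python3 - <<'E'
from h import *
st=get_state();print(st['wrist_force'],st['wrist_torque'])
snap('wrist','w5');snap('top','t5');snap('scene','s5')
a=cv2.imread('pics/w5.png');b=cv2.imread('pics/t5.png')[130:290,265:425];c=cv2.imread('pics/s5.png')[170:330,200:420]
cv2.imwrite('pics/c5.png',np.vstack([np.hstack([cv2.resize(b,(340,340),interpolation=2),cv2.resize(c,(460,334),interpolation=2)[:334].copy() if 0 else cv2.resize(c,(460,340),interpolation=2)]),np.hstack([cv2.resize(a,(346,260)),cv2.resize(a[250:480,120:520],(454,260))])]))
E
```

```text
time_s: 19.05
eef_pos: [0.5981, -0.0223, 0.0019]
tcp_rot: [-0.074, 0.997, -0.0, -0.007]
wrist_force: [1.0, -0.0, -1.2]
opening: 0.0126
finger_force: 60.8
time_s: 19.85
eef_pos: [0.5987, -0.0223, 0.0019]
tcp_rot: [-0.027, 1.0, -0.001, -0.007]
wrist_force: [-0.5, -0.0, -1.1]
opening: 0.0127
finger_force: 60.6
t 19.85 shift cm [0.79 0.02 0.03] norm 0.8
dr [-0.0013 -0.0141 -0.0043]
[-0.54709048 -0.03211425 -1.14885265] [0.10013126 0.08688259 0.06360893]
```

View pics/c5.png

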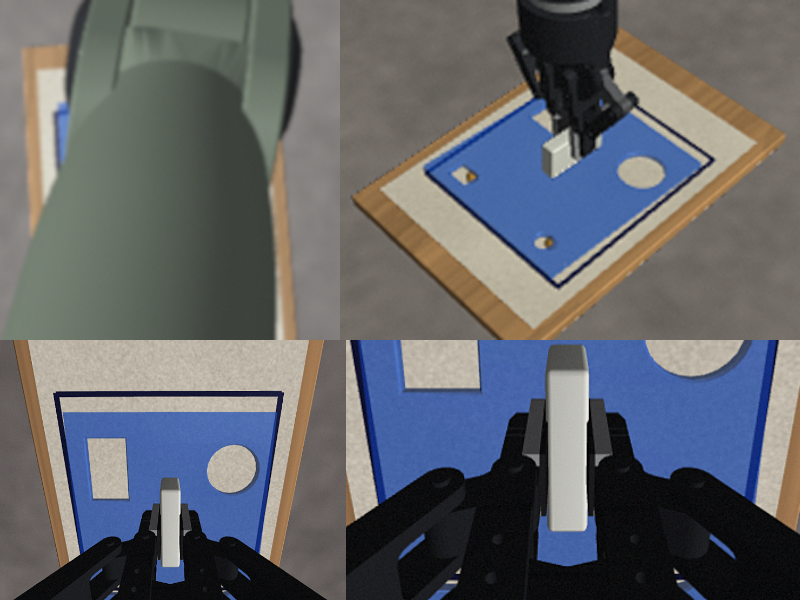

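The scene view shows both pins inside their holes, near the hole's -x side. In the wrist view the plate's -x edge is parallel to the printed outline with a gap still to close. I measure that gap and the side gaps.

```bash
python3 - <<'E'
from pose import *
s,st=load('w5');H,S,V=hsv(s)
def runs(arr):  # classify: L line(dark), B blue, P paper
    return arr
# vertical profiles
for u in (160,230,320,400,470):
    col=[('L' if V[v,u]<95 else 'B' if S[v,u]>110 and 100<H[v,u]<125 else 'p') for v in range(50,170)]
    out=[(50+i,col[i-1]+col[i]) for i in range(1,len(col)) if col[i]!=col[i-1]];print(u,out)
    
for v in (150,170,190):
    row=[('L' if V[v,u]<95 else 'B' if S[v,u]>110 and 100<H[v,u]<125 else 'p') for u in range(60,560)]
    print(v,[(60+i,row[i-1]+row[i]) for i in range(1,len(row)) if row[i]!=row[i-1]])
E
```

```text
160 [(95, 'pL'), (105, 'Lp'), (134, 'pB')]
230 [(95, 'pL'), (105, 'Lp'), (134, 'pB')]
320 [(94, 'pL'), (104, 'Lp'), (133, 'pB')]
400 [(94, 'pL'), (104, 'Lp'), (133, 'pB')]
470 [(94, 'pL'), (104, 'Lp'), (133, 'pB')]
150 [(107, 'pL'), (116, 'Lp'), (118, 'pB'), (511, 'BL'), (517, 'Lp')]
170 [(110, 'pL'), (120, 'LB'), (509, 'BL'), (514, 'Lp')]
190 [(62, 'pL'), (63, 'Lp'), (114, 'pL'), (123, 'LB'), (162, 'Bp'), (233, 'pB'), (506, 'BL'), (511, 'Lp')]
```

```bash
python3 - <<'E'
from pose import *
s,st=load('w5');Rt=R.from_quat(st['tcp_rot']).as_matrix()
def W(u,v,z): return ray(s,[(u,v)],z,st)[0]*1000
for u,dv in((160,.5),(470,-.5)):
    a,b,c=W(u,94.5+dv,12),W(u,104.5+dv,12),W(u,133+dv,12)
a,b,c=[ray(s,[(160,r+.5),(470,r-.5)],.012,st)*1000 for r in (94.5,104,133)]
print('line outer',a.round(1),'inner',b.round(1),'plate',c.round(1))
for v,l in((150,(106.5,115.5,117.5,511,516.5)),(170,(109.5,119.5,119.5,508.5,513.5)),(190,(113.5,122.5,122.5,505.5,510.5))):
    print(v,[ray(s,[(u,v)],z,st)[0,:2].round(4)*1000 for u,z in zip(l,(.012,.012,.018,.018,.012))])
E
```

```text
line outer [[511.4 -89.6  12. ]
 [504.1  35.3  12. ]] inner [[515.  -89.8  12. ]
 [507.7  35.9  12. ]] plate [[526.5 -90.6  12. ]
 [519.   37.9  12. ]]
150 [array([ 534.4, -113.7]), array([ 534.2, -109.9]), array([ 533.5, -106. ]), array([524.7,  53.5]), array([524.9,  58.8])]
170 [array([ 542.7, -113.3]), array([ 542.5, -109. ]), array([ 541.6, -106. ]), array([532.7,  54.2]), array([533.2,  59.4])]
190 [array([ 551.3, -112.5]), array([ 551.1, -108.6]), array([ 549.9, -105.6]), array([541. ,  54.6]), array([541.8,  59.9])]
```

The plate edge is 11.4 mm from the line's inner edge, which has about a 2.4 mm margin all round, so 8.8 mm remain. It sits 1 mm too far towards +y, and the yaw is already right. I finish the slide.

```bash

python3 -m jog '[{"fingers":1,"translation":[0.15,-0.02,0.005],"dr":[0,0.001,0]},{"fingers":1,"translation":[0.25,-0.03,0.01],"dr":[0,0.001,0]},{"fingers":1,"translation":[0.25,-0.03,0.01],"dr":[0,0.001,0]},{"fingers":1,"translation":[0.22,-0.02,0.005],"dr":[0,0.001,0]},{"fingers":1,"translation":[0,0,0],"dr":[0,0,0]},{"fingers":1,"translation":[0,0,0],"dr":[0,0,0]},{"fingers":1,"translation":[0,0,0],"dr":[0,0,0]},{"fingers":1,"translation":[0,0,0],"dr":[0,0,0]}]'
python3 - <<'E'
from pose import *
s,st=snap('wrist','w6');H,S,V=hsv(s);print(st['eef_pos'].round(4),st['wrist_force'].round(1))
for u in (160,320,470):
    col=[('L' if V[v,u]<95 else 'B' if S[v,u]>110 and 100<H[v,u]<125 else 'p') for v in range(50,170)]
    o=[(50+i-.5,col[i-1]+col[i]) for i in range(1,len(col)) if col[i]!=col[i-1]];print(u,o,(ray(s,[(u,r) for r,_ in o],.012,st)[:,0]*1000).round(1))
for v in (150,170):
    row=[('L' if V[v,u]<95 else 'B' if S[v,u]>110 and 100<H[v,u]<125 else 'p') for u in range(60,560)]
    o=[(60+i-.5,row[i-1]+row[i]) for i in range(1,len(row)) if row[i]!=row[i-1]];print(v,o,(ray(s,[(r,v) for r,_ in o],.012,st)[:,1]*1000).round(1),(ray(s,[(r,v) for r,_ in o],.0175,st)[:,1]*1000).round(1))
snap('scene','s6')
a=cv2.imread('pics/s6.png')[180:330,200:400];cv2.imwrite('pics/c6.png',cv2.resize(a,(800,600),interpolation=2))
E
```

```text
time_s: 20.8
eef_pos: [0.5903, -0.0238, 0.0019]
tcp_rot: [-0.027, 1.0, -0.001, -0.009]
wrist_force: [0.1, 1.0, -2.5]
opening: 0.0132
finger_force: 60.5
[ 0.5903 -0.0238  0.0019] [ 0.1  1.  -2.5]
160 [(116.5, 'pL'), (126.5, 'Lp'), (132.5, 'pB')] [511.3 515.3 517.7]
320 [(115.5, 'pL'), (125.5, 'Lp'), (132.5, 'pB')] [507.4 511.3 514.1]
470 [(115.5, 'pL'), (125.5, 'Lp'), (132.5, 'pB')] [503.9 507.8 510.6]
150 [(109.5, 'pL'), (117.5, 'LB'), (510.5, 'BL'), (518.5, 'Lp')] [-114.  -110.6   55.    58.3] [-111.1 -107.8   52.2   55.5]
170 [(61.5, 'Lp'), (112.5, 'pL'), (120.5, 'LB'), (508.5, 'BL'), (515.5, 'Lp')] [-135.6 -113.6 -110.1   55.9   58.9] [-132.  -110.7 -107.4   53.1   56. ]
```

View pics/c6.png

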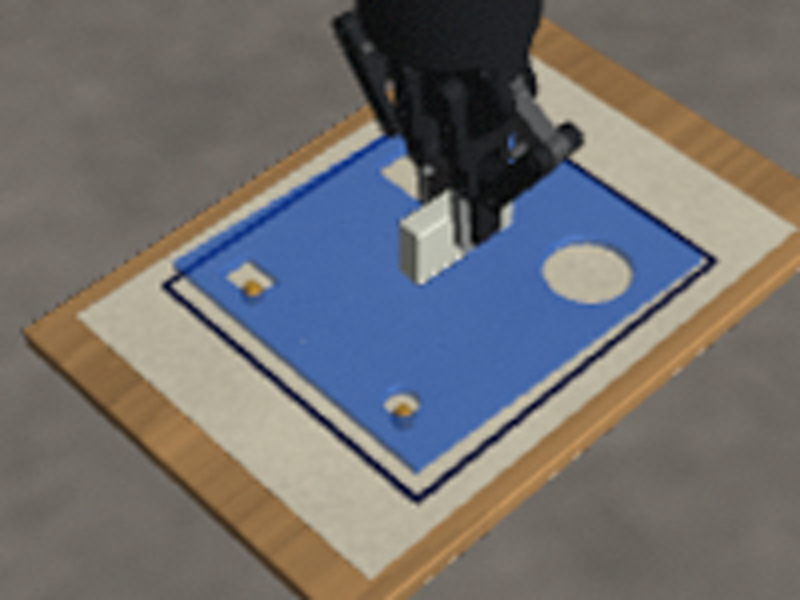

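The gap to the line is now 2.4–2.8 mm, the sides are even, and both pins show inside their holes. I release so the plate drops.

```bash

python3 -m jog '[{"fingers":1.6,"translation":[0,0,0],"dr":[0,0,0]},{"fingers":2,"translation":[0,0,0],"dr":[0,0,0]},{"fingers":4,"translation":[0,0,0],"dr":[0,0,0]},{"fingers":6,"translation":[0,0,0],"dr":[0,0,0]},{"fingers":6,"translation":[0,0,0],"dr":[0,0,0]},{"fingers":6,"translation":[0,0,-1.5],"dr":[0,0,0]},{"fingers":6,"translation":[0,0,-3],"dr":[0,0,0]},{"fingers":6,"translation":[0,0,-4],"dr":[0,0,0]}]'
python3 -m jog '[{"fingers":6,"translation":[0.5,0,-4],"dr":[0,-0.02,0]},{"fingers":6,"translation":[2,0,-4],"dr":[0,0,0]},{"fingers":6,"translation":[2,0,-4],"dr":[0,0,0]},{"fingers":6,"translation":[0,0,0],"dr":[0,0,0]},{"fingers":6,"translation":[0,0,0],"dr":[0,0,0]},{"fingers":6,"translation":[0,0,0],"dr":[0,0,0]},{"fingers":6,"translation":[0,0,0],"dr":[0,0,0]},{"fingers":6,"translation":[0,0,0],"dr":[0,0,0]}]'
python3 - <<'E'
from pose import *
s,st=snap('wrist','w7');snap('scene','s7');print(st['eef_pos'])
H,S,V=hsv(s);Rm,p=cam(s,st);d=s['depth']
uu,vv=np.meshgrid(np.arange(640),np.arange(480));q=cv2.undistortPoints(np.stack([uu,vv],-1).reshape(-1,1,2).astype(float),s['mtx'],s['D']).reshape(-1,2)
P=(p+(np.c_[q,np.ones(len(q))]*d.reshape(-1,1))@Rm.T).reshape(-1,3)
k=((P[:,2]>.045)&(P[:,2]<.07)&(abs(P[:,0]-.594)<.05)&(abs(P[:,1]+.022)<.03))
if k.sum()>10: c=cv2.minAreaRect((P[k][:,:2]*1000).astype(np.float32));print('bar',c,P[k].min(0).round(4),P[k].max(0).round(4))
b=((H>100)&(H<122)&(S>90)).ravel()&(abs(P[:,0]-.6)<.12)&(abs(P[:,1]+.022)<.1)
A=np.c_[P[b][:,:2]-[.6,-.022],np.ones(b.sum())];print('plane',np.linalg.lstsq(A,P[b][:,2],rcond=None)[0].round(4))
a=cv2.imread('pics/s7.png')[180:330,200:400];w=cv2.imread('pics/w7.png')
cv2.imwrite('pics/c7.png',np.hstack([cv2.resize(a,(400,300),interpolation=2),cv2.resize(w,(400,300))]))
E
```

```text
time_s: 21.7
eef_pos: [0.5899, -0.0233, 0.086]
tcp_rot: [-0.027, 1.0, -0.0, -0.011]
wrist_force: [0.8, -0.1, -0.6]
opening: 0.0601
finger_force: 0.0
time_s: 22.5
eef_pos: [0.5468, -0.0258, 0.2053]
tcp_rot: [-0.028, 1.0, -0.0, -0.0]
wrist_force: [-0.2, -0.5, 0.3]
opening: 0.0602
finger_force: 0.0
[ 0.54679573 -0.02575106  0.2052888 ]
bar ((593.1317749023438, -23.49032974243164), (59.658103942871094, 13.376096725463867), 2.802356004714966) [ 0.5633 -0.0316  0.0452] [ 0.6232 -0.0155  0.0505]
plane [-0.668   0.0066  0.0473]
```

View pics/c7.png

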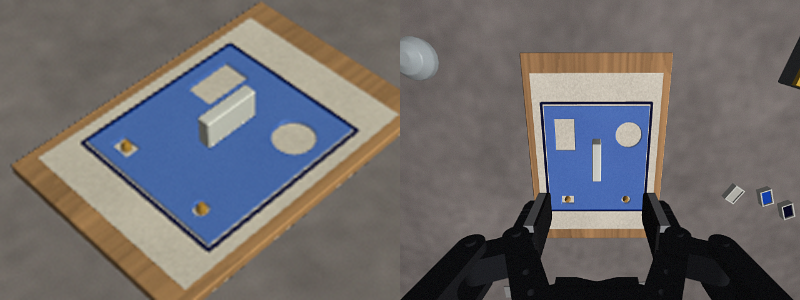

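Both pins show through the holes and the plate fills the outline evenly. I do one robust flatness check on the saved data, then sign off if it is flat.

```bash
python3 - <<'E'
from m import *
s,st=load('w7');H,S,V=hsv(s);Rm,p=cam(s,st);d=s['depth']
uu,vv=np.meshgrid(np.arange(640),np.arange(480));q=cv2.undistortPoints(np.stack([uu,vv],-1).reshape(-1,1,2).astype(float),s['mtx'],s['D']).reshape(-1,2)
P=(p+(np.c_[q,np.ones(len(q))]*d.reshape(-1,1))@Rm.T).reshape(-1,3)
b=((H>100)&(H<122)&(S>90)).ravel()&(P[:,2]<.035)&(P[:,2]>.005)&(abs(P[:,1]+.022)<.09)
for lo in(.52,.56,.6,.64,.67): k=b&(abs(P[:,0]-lo-.01)<.012);print(lo,k.sum(),np.median(P[k][:,2]).round(4))
k=b&(P[:,2]<.02);
if abs(np.median(P[b&(abs(P[:,0]-.68)<.012)][:,2])-np.median(P[b&(abs(P[:,0]-.53)<.012)][:,2]))<.002: print(sign_off())
E
```

```text
0.52 3939 0.0166
0.56 2403 0.0165
0.6 3203 0.0165
0.64 3172 0.0164
0.67 2484 0.0164
the job is handed in; nothing more can be done
None
```

The job is handed in at about 22.6 s: the orange tub sits flat and aligned in the yellow lid's recesses, the stencil lies flat on the board over both pins, and nothing else was touched.

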